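# Centre-punch the drill spot in a square corner

### The job

Take the spring-loaded centre punch from its stand and bring its nose gently into the square corner on the bracket blank, point on the blank and nose bearing lightly on both fences. Holding it upright and still bearing on both, press straight down until the hidden spring snaps, without driving it hard against its end stop; do not let it snap away from the corner. Then lift it off and stand it back in its stand, leaving the other things on the desk where they are.

Things in the scene. Friction and masses are not known exactly. Their poses are not given: they have to be found in the camera images.
- punch_grip (a point): Centre of the hexagonal grip of the loose plain steel centre punch (112 mm long, 95 g, standing upright in the stand), 70 mm above its point and 42 mm below the top of its cap. z runs along the punch from point to cap. The hexagon is 16 mm across flats (18.5 mm across corners); one pair of flats faces +x and -x, further pairs lie every 60 degrees.
- point (a point): The point of the punch: lower end of its sliding nose (round, 8 mm across, the last 5 mm a cone down to 2.4 mm). It moves with the nose.
- punch: The punch's housing, which carries the nose. Origin where the point is when the nose is fully out, z up along the punch. From there up: the 8 mm nose to 28 mm, a round collar 24 mm across to 33 mm, the hexagon to 98 mm, a round cap 13 mm across to 112 mm.
- nose (a joint): How far the nose is pushed into the punch, m: 0 fully out, 0.011 at the hard end stop; it springs out again when let off. The hidden spring resists with about 4.5 N at 0, rises to a peak of about 12 N at 2.5 mm, then gives way (the snap): about 8 N at 5.5 mm, 5 N at 7 mm, 2 N at 9.5 mm. It has snapped once past 7 mm.
- corner (a point): Rough place of the drill spot, on the top face of the blank (26 mm above the desk): where the point would come if both fences stood at mid setting. The true spot, with the nose touching both fences, is up to 5 mm off along x and up to 5 mm off along y, because each fence is set anew. Axes as the fixture's: far fence on the +x side, left fence on the +y side.
- fixture: Marking fixture, fixed to the desk: dark steel base 130 x 100 x 20 mm with the blank clamped on it and two steel fences forming an inside square corner, open towards its -x and -y. Origin: centre of its underside; the corner point is at (16, 11, 26) mm. Two low strap clamps (to 37 mm above the desk) at its -x edge.
- blank: Aluminium bracket blank 112 x 84 x 6 mm on the base, part of the fixture. Origin: centre of its underside, 20 mm above the desk. Three dark round holes already drilled are mere looks.
- left_fence: Left fence: a bar 70 x 14 x 13 mm along the fixture's x, locked before a thin guide strip. Its inner face is a plane between y = +10 and +20 mm of the fixture (today's setting is not given: see it or feel it), its top 39 mm above the desk. Origin: fixture's centre line, on the blank's top face; it does not tell the setting.
- far_fence: Far fence: a bar 14 x 58 x 11 mm along the fixture's y, locked before a guide strip. Its inner face is a plane between x = +15 and +25 mm of the fixture (today's setting is not given), its top 37 mm above the desk. Origin as the left fence's. Friction between nose and steel or aluminium is about 0.6, so rubbing alone can feel like a contact.
- stand_mouth (a point): Centre of the mouth of the stand's hole, z up. The stand is a plain grey block 60 x 60 x 40 mm fixed to the desk; the round hole is 11 mm across, 36 mm deep, its rim chamfered 1.5 mm. The punch stands with its nose hanging free in the hole and the collar resting on the block's top, so its point is then 28 mm below this point.
- solder_spool: Bystander: spool 56 mm across, 32 mm high. Origin: centre of its underside.
- flux_bottle: Bystander: small bottle with a cone nozzle, 35 mm across, 94 mm high. Origin: centre of its underside.
- slot_driver: Bystander: screwdriver lying on the desk, 155 mm long, 21 mm high. Origin: its middle, at the underside.
- tweezers: Bystander: flat tweezers 120 mm long lying on the desk. Origin: middle of the underside.
Things that resemble listed ones, but are neither listed nor needed, are in the scene too. Of the things that look like the part that bears stand_mouth, the larger one is meant.

How it is judged:
By the outcome, as a careful person would: the job done as asked, in the order asked, and still so for the second after the job is handed in, with the robot touching nothing.
It also fails if it takes over 72 s, if anything falls off the work surface, if the arm or the gripper's body presses on something with over 40 N, if the wrist force passes 120 N, or if a joint passes its speed limit or range.

### The arm

A 7-joint arm with a two-finger parallel gripper is mounted at the origin on a cart in front of the work surface, level with it; the furniture and walls round the work are solid. World frame = base frame: x ahead of the robot, y to its left, z up, the work surface at z = 0. Lengths are in m, angles in rad, forces in N, time in s.
With the tool pointing down it reaches from about 0.425 to 0.95 m from the base axis. Payload 4.7 kg.
Tool frame: the origin (TCP) lies at the very end of the fingers, on their centre line; the grasp point (between the pads) lies 19 mm behind it; z points along the fingers, y is the line along which they close (so a half turn about z gives the same grasp; the last joint's range is limited). The gripper opens to 85 mm and grips with 20 to 120 N. Pads are 22 mm wide; open, the fingers measure 114 mm over their backs; the gripper's body (76 mm by 85 mm) begins 54 mm behind the grasp point. The pads swing forward as they close: fully open they stand 13 mm farther back than shut.
Start: joints at [-1.162, 0.469, -0.049, 1.532, 0.024, 1.141, -0.082], TCP at [0.286, 0.611, 0.211] pointing down, gripper open.
Joint ranges: [-2.59, 2.59], [-0.33, 1.99], [-1.39, 1.29], [0.1, 2.45], [-1.04, 4.18], [0.21, 1.99], [-2.66, 2.66]. Speed limits (rad/s): [2.57, 2.57, 3.14, 3.14, 3.14, 3.14, 3.14].

### API

Orientations are given as a unit quaternion [x, y, z, w].
In Python, from cell import manip gives the robot as it stands. The module is installed in compiled form; this text tells all that it offers.
- The arm moves only by the shell command python3 -m handwheel 'ROWS' [FORCE]. ROWS is a JSON object of lists of equal length, an entry for each row: "xyz": the shift along the tool's x, y, z in m, a list of three; "rot": the turn, a rotation vector about the tool's x, y, z in degrees, a list of three; "fingers": the gripper command: -1 is shut, 1 is fully open, values between are in proportion. In form: {"xyz": [[tx, ty, tz], ...], "rot": [[rx, ry, rz], ...], "fingers": [fingers, ...]}. A call has 1 to 10 rows; each row shifts and turns the commanded pose from where the row before left it, along the tool's axes as they then stand; what a row does not reach is not made up. A row lasts 1/8 s, in which the tool goes at most 62.5 mm and 10.7 degrees, less where a joint would pass 70% of its speed; a pose out of reach is approached as far as the arm can. A call is refused whole if a number of a shift passes 0.0625 or a number of a turn 10.7, either way. A call with a gripper value outside its range is refused whole. The fingers move at their own pace and stop on an object; FORCE is the grip in N (left out, the last holds). Time passes only in rows, so rows that do not move let the fingers close. It gives the time, the measured TCP pose, the force, the opening and the grip force at its end, in the units of the state.
- manip.observe(): the state, without advancing time (a new reading comes with each control period).
- manip.grab_frame(name): name is "side" or "top"; returns the picture (480x640x3 uint8, red, green, blue); there is no depth.
- manip.camera_model(name): a dict with "camera_matrix" (3x3 intrinsics, pixels), "rvec" (rotation vector, rad) and "tvec" (3), from world to camera coordinates, as OpenCV has them. Camera axes: x right, y down, z forward; pixel columns grow to the right and rows downward; lengths in m; the calibration is good to about 2 mm. A picture is of the moment at which its call begins. camera_model takes no time and is no camera call.
- manip.hand_in(): hands the job in; it is judged then, once.
The state is a dict: "time": time; "q": joint angles; "qvel": joint speeds; "joint_torque": joint torques, N m; "tool_pos": TCP position; "tcp_rot": TCP orientation; "wrist_force": force on the tool from outside, world axes, zero at the start; "ft_torque": the same for the moment, N m; "grip_width": finger opening in m; "gripper_force": force on a finger pad.
Only numpy, scipy, OpenCV 4.12 (cv2) and the standard library are available. Lean on these libraries where they do the work, as an engineer would, in place of code of your own. Each camera call takes 0.05 s, during which the arm holds its last target. There are 200 camera calls.

## Working session

There is one attempt and no reset: what is moved stays moved. The work goes in short steps, Python scripts to look and compute and a shell command to move; the robot and the scene stay as the last step left them, time stands still between calls to the robot, and variables do not carry over. Pictures are saved under pics/ and viewed, at most 10 in all, crops included, and the job is handed in when it is done.

```bash
mkdir -p pics; cat > h.py <<'E'
import numpy as np, cv2
from cell import manip
def cam(n):
    m=manip.camera_model(n); K=np.array(m["camera_matrix"],float); R=cv2.Rodrigues(np.array(m["rvec"],float))[0]; t=np.array(m["tvec"],float).ravel(); return K,R,t
def ray(n,u,v):
    K,R,t=cam(n); d=R.T@np.linalg.solve(K,[u,v,1.]); return -R.T@t,d
def plane(n,u,v,z):
    c,d=ray(n,u,v); return c+d*(z-c[2])/d[2]
def proj(n,p):
    K,R,t=cam(n); q=K@(R@np.array(p,float)+t); return q[:2]/q[2]
def grab(n,f=None):
    im=np.ascontiguousarray(manip.grab_frame(n)[:,:,::-1])
    if f: cv2.imwrite(f,im)
    return im
E
python3 - <<'E'
from h import *
grab("top","pics/t0.png");grab("side","pics/s0.png")
for n in("top","side"):
    K,R,t=cam(n);print(n,K.tolist(),(-R.T@t).round(3),R.round(2).tolist())
s=manip.observe();print({k:np.round(v,4).tolist() for k,v in s.items()})
E
```

```text
top [[449.5806121607046, 0.0, 320.8642673483924], [0.0, 449.5806121607046, 240.8141970580375], [0.0, 0.0, 1.0]] [0.471 0.134 0.965] [[-0.02, -1.0, -0.03], [-1.0, 0.02, -0.09], [0.09, 0.03, -1.0]]
side [[572.2351767455746, 0.0, 318.9686928437273], [0.0, 572.2351767455746, 235.17404726643167], [0.0, 0.0, 1.0]] [ 0.174 -0.736  0.491] [[0.93, -0.36, 0.02], [-0.13, -0.37, -0.92], [0.34, 0.86, -0.39]]
{'time': 0.1, 'q': [-1.1619, 0.4694, -0.0486, 1.5336, 0.0241, 1.141, -0.0823], 'qvel': [-0.0002, -0.0023, -0.0001, -0.0039, -0.0002, 0.0007, 0.0001], 'joint_torque': [0.0004, -51.1517, -0.0472, -23.839, 0.0108, 0.0044, -0.0], 'tool_pos': [0.2859, 0.6108, 0.2101], 'tcp_rot': [0.2171, 0.9761, -0.0009, -0.0001], 'wrist_force': [0.2247, 0.0871, -0.1183], 'ft_torque': [0.0126, 0.0011, 0.0203], 'gripper_force': 0.0, 'grip_width': 0.0854}
```

View pics/t0.png

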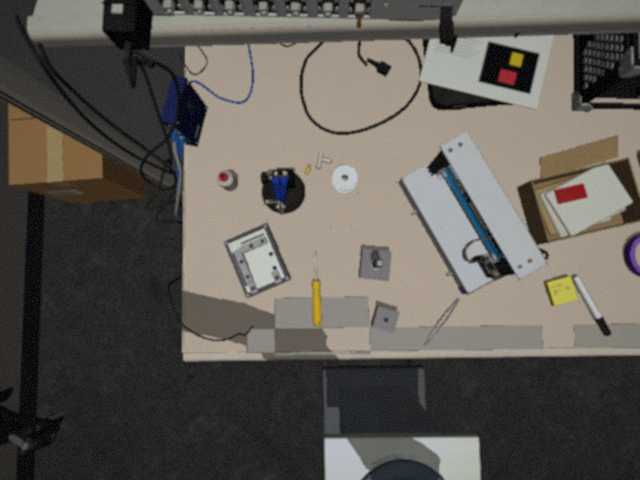

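View pics/s0.png

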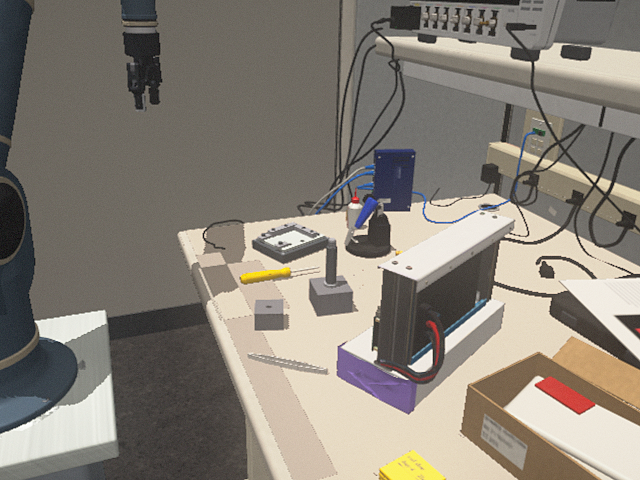

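The top view shows the grey blocks at (375,262), larger and bearing the punch, and at (384,318), smaller and empty. The larger one fits the stand. The fixture is at (257,260). I'll confirm these in one enlarged crop.

```bash
python3 - <<'E'
from h import *
t=cv2.imread("pics/t0.png");s=cv2.imread("pics/s0.png")
a=cv2.resize(t[215:305,215:300],(400,424),interpolation=cv2.INTER_CUBIC)  # x4.706
b=cv2.resize(t[235:335,350:410],(254,424),interpolation=cv2.INTER_CUBIC)
c=cv2.resize(s[225:325,300:365],(0,0),fx=1.7,fy=4.24)[:,:140]
cv2.imwrite("pics/c0.png",np.hstack([a,b]))
# block tops
g=cv2.cvtColor(t,cv2.COLOR_BGR2GRAY)
hsv=cv2.cvtColor(t,cv2.COLOR_BGR2HSV)
m=((hsv[...,1]<40)&(g<150)&(g>60)).astype(np.uint8)
for z,(x0,y0,x1,y1) in((.04,(350,235,405,290)),(.02,(215,215,300,305))):
    mm=np.zeros_like(m);mm[y0:y1,x0:x1]=m[y0:y1,x0:x1] if z==.04 else (g[y0:y1,x0:x1]<130)
    cs=max(cv2.findContours(mm,0,1)[0],key=cv2.contourArea);r=cv2.minAreaRect(cs)
    print(r); bx=np.array([plane("top",*p,z) for p in cv2.boxPoints(r)]);print(bx.round(4),bx.mean(0).round(4),np.linalg.norm(np.diff(bx,axis=0),axis=1))
E
```

```text
((374.6756591796875, 262.5540466308594), (32.296817779541016, 35.12777328491211), 4.573921203613281)
[[0.4753 0.0855 0.04  ]
 [0.547  0.0779 0.04  ]
 [0.5404 0.0121 0.04  ]
 [0.4688 0.0201 0.04  ]] [0.5079 0.0489 0.04  ] [0.07213548 0.06619063 0.07196048]
((256.8879699707031, 259.9051818847656), (62.50187301635742, 49.76514434814453), 66.80140686035156)
[[0.5605 0.3695 0.02  ]
 [0.6004 0.2717 0.02  ]
 [0.4777 0.2208 0.02  ]
 [0.4385 0.3173 0.02  ]] [0.5193 0.2948 0.02  ] [0.10557808 0.13279299 0.10421559]
```

View pics/c0.png

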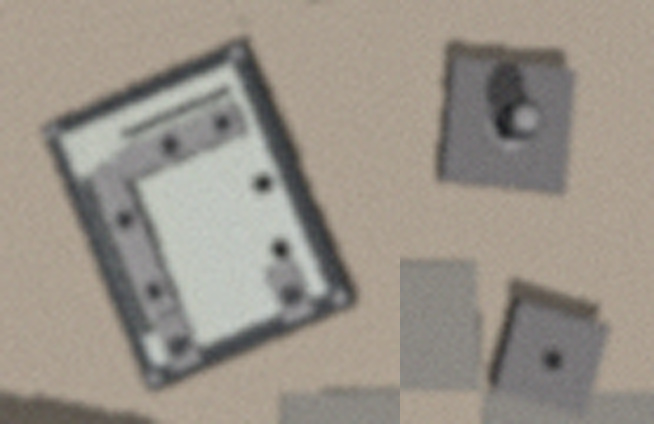

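The crop shows the larger block at (375,262) with the punch in its hole. The small one (384,318) is an empty decoy. The fixture's inside corner is near top pixel (245,254), with the far fence running along its upper edge and the left fence along its left edge. Next I'll measure these precisely.

```bash
cat > m.py <<'E'
from h import *
t=cv2.imread("pics/t0.png");s=cv2.imread("pics/s0.png")
hs=cv2.cvtColor(t,cv2.COLOR_BGR2HSV);g=cv2.cvtColor(t,cv2.COLOR_BGR2GRAY)
print("cap region gray");print(g[254:272,366:388])
gs=cv2.cvtColor(s,cv2.COLOR_BGR2GRAY)
print("side punch");print(gs[234:290:3,318:346])
m=np.zeros_like(g);m[215:305,215:300]=g[215:305,215:300]>165
hsv=hs
mm=np.zeros_like(g);mm[215:305,215:300]=((hs[215:305,215:300,0]>30)&(hs[215:305,215:300,0]<110)&(g[215:305,215:300]>150))
mm=cv2.morphologyEx(mm,cv2.MORPH_CLOSE,np.ones((3,3)))
cs=max(cv2.findContours(mm,0,1)[0],key=cv2.contourArea);r=cv2.minAreaRect(cs);print(r)
bx=np.array([plane("top",*p,.026) for p in cv2.boxPoints(r)]);print(bx.round(4),bx.mean(0).round(4),np.linalg.norm(np.diff(bx,axis=0),axis=1))
E
python3 m.py
```

```text
cap region gray
[[114 113 110 111  95  74  63  62  69  66  58  65  77  99 112 112 115 114
  115 113 113 112]
 [114 113 115 108  90  70  65  64  68  63  66  63  74  95 108 117 113 112
  118 116 115 114]
 [116 115 110 108  89  71  72  68  63  67  68  65  68  90 104 112 113 119
  115 109 113 114]
 [113 116 113 113  90  71  60  63  68  65  70  69  63  74 100 111 118 115
  112 119 115 115]
 [112 116 110 112  94  69  66  64  67  66  66  61  57  69  88 101 107 114
  113 114 112 116]
 [113 117 116 115 103  84  70  68  63  54  55  64  71  85  91  91 102 112
  112 110 112 115]
 [118 112 114 114 105  92  79  65  50  35  55  79 105 116 116 111 105 107
  110 115 112 115]
 [115 120 113 113 105  94  73  58  43  42  67 105 127 140 136 131 116 105
  117 116 114 116]
 [114 113 114 114 111  91  75  48  50  46  73 118 140 146 150 140 128 112
  110 114 114 111]
 [116 113 115 116 119 103  72  38  43  51  79 119 144 152 153 145 121 110
  110 114 113 113]
 [114 111 114 115 126 116  79  36  37  52  76 109 136 146 147 138 118 108
  106 113 114 109]
 [116 117 114 115 124 123  99  58  32  44  66  92 108 118 123
[... 2381 characters left out ...]
5 156 124  75  82  91  88  89  87  84  84  79  70
  129 161 162 155 158 158 159 157 152 193]
 [156 156 155 156 155 161 197 191 130  77  81  82  89  88  81  74  78  83
  110 120 101  97  98  97 101  98  98  91]
 [160 155 155 151 161 145 123 104 123 160 181 190 189 185 191 178 163 130
  103  97  94  94 111 121 142 161 162 162]
 [156 154 155 152 157 152 157 156 157 162 152 149 153 133 132 158 161 160
  157 152 156 148 158 157 152 154 156 151]]
((255.7931365966797, 260.0172424316406), (52.391273498535156, 39.52324295043945), 66.80140686035156)
[[0.5539 0.3561 0.026 ]
 [0.5853 0.279  0.026 ]
 [0.4832 0.2365 0.026 ]
 [0.4522 0.3127 0.026 ]] [0.5187 0.2961 0.026 ] [0.08323089 0.11060469 0.08232956]
```

```bash
python3 - <<'E'
from h import *
t=cv2.imread("pics/t0.png");g=cv2.cvtColor(t,cv2.COLOR_BGR2GRAY).astype(np.float32)
P=plane("top",379.4,262.7,.124);print("punch top",P)
for v in(241.5,):
    print("side",plane("side",331.6,v,.124))
c,d=ray("side",331.3,264);c2,d2=ray("top",379.4,262.7)
A=np.c_[d,-d2];k=np.linalg.lstsq(A,c2-c,rcond=None)[0];print("hexmid ray at z.082",plane("side",331.2,264,.082))
print("gap at cap:", proj("side",P), proj("side",[P[0],P[1],.082]))
a=np.radians(22.5);ex=np.array([np.cos(a),np.sin(a)]);ey=np.array([-ex[1],ex[0]]);O=np.array([.519,.2955])
def samp(x,y,z=.026):
    u=proj("top",[*(O+ex*x+ey*y),z]);return cv2.getRectSubPix(g,(1,1),(float(u[0]),float(u[1])))[0,0]
r=np.arange(0,.04,.001)
ly=np.mean([[samp(x,y) for y in r] for x in np.arange(-.03,.006,.002)],0)
lx=np.mean([[samp(x,y) for x in r] for y in np.arange(-.03,.006,.002)],0)
print("y prof",ly.round().astype(int));print("x prof",lx.round().astype(int))
E
```

```text
punch top [0.50397421 0.04784949 0.124     ]
side [0.49906876 0.03506766 0.124     ]
hexmid ray at z.082 [0.50111324 0.03887863 0.082     ]
gap at cap: [331.42135674 238.09789808] [330.75353635 261.49336085]
y prof [194 194 194 194 194 194 194 194 194 194 194 194 194 194 194 193 192 187
 179 166 149 132 120 117 121 129 134 135 134 131 129 130 134 137 140 140
 136 127 116 104]
x prof [186 186 187 190 191 192 193 193 193 194 194 194 193 193 194 194 194 194
 194 193 190 185 175 162 148 137 131 129 126 123 119 116 114 115 119 124
 131 137 144 150]
```

Punch axis is at about (0.504, 0.048). The fence faces are at about fixture y 19.5 mm and x 23 mm. Moving now.

```bash
python3 -m handwheel '{"xyz":[[-0.0436,-0.0418,0],[-0.0436,-0.0418,0],[-0.0436,-0.0418,0],[-0.0436,-0.0418,0],[-0.0436,-0.0418,0],[-0.0436,-0.0418,0],[-0.0436,-0.0418,0],[-0.0436,-0.0418,0],[-0.0436,-0.0418,0],[-0.0436,-0.0418,0]],"rot":[[0,0,0],[0,0,0],[0,0,0],[0,0,0],[0,0,0],[0,0,0],[0,0,0],[0,0,0],[0,0,0],[0,0,0]],"fingers":[1,1,1,1,1,1,1,1,1,1]}' 100
python3 -m handwheel '{"xyz":[[0,0,0],[0,0,0],[0,0,0],[0,0,0],[0,0,0],[0,0,0]],"rot":[[0,0,-9.8],[0,0,-9.8],[0,0,-9.8],[0,0,-9.8],[0,0,-9.8],[0,0,0]],"fingers":[1,1,1,1,1,1]}'
cat > st.py <<'E'
from h import *
import sys
from scipy.spatial.transform import Rotation as Ro
s=manip.observe();R=Ro.from_quat(s["tcp_rot"]).as_matrix();p=np.array(s["tool_pos"])
a=np.radians(22.5);F=np.array([[np.cos(a),np.sin(a),0],[-np.sin(a),np.cos(a),0],[0,0,1]])
print("t",round(s["time"],2),"pos",p.round(5),"w",round(s["grip_width"],4),"gf",round(s["gripper_force"],1))
print("fix pos mm",(F@(p-[.519,.2955,0])*1e3).round(2),"F fix",(F@s["wrist_force"]).round(2),"Tq",np.round(s["ft_torque"],3))
print("yaw_y",np.degrees(np.arctan2(R[1,1],R[0,1])).round(2),"z",R[:,2].round(4))
if len(sys.argv)>3: print("need tool xyz",(R.T@(np.array([float(x) for x in sys.argv[1:4]])-p)).round(5))
E
python3 st.py .504 .0478 .2
```

```text
time: 1.35
tool_pos: [0.504, 0.0462, 0.2109]
tcp_rot: [0.217, 0.976, 0.0, -0.0]
wrist_force: [1.2, 0.4, 0.6]
grip_width: 0.0852
gripper_force: 0.0
time: 2.1
tool_pos: [0.5035, 0.0479, 0.2107]
tcp_rot: [-0.206, 0.979, 0.0, -0.0]
wrist_force: [0.3, -0.3, -0.1]
grip_width: 0.0855
gripper_force: 0.0
t 2.1 pos [0.50351 0.04785 0.21071] w 0.0855 gf 0.0
fix pos mm [-109.08 -222.87  210.71] F fix [ 0.17 -0.37 -0.09] Tq [-0.025  0.007 -0.005]
yaw_y 113.8 z [-7.e-04  1.e-04 -1.e+00]
need tool xyz [-0.00043 -0.00025  0.01071]
```

```bash
python3 -m handwheel '{"xyz":[[0,0,0.02],[0,0,0.04],[0,0,0.02],[0,0,0]],"rot":[[0,0,0],[0,0,0],[0,0,0],[0,0,0]],"fingers":[1,1,1,1]}'
python3 - <<'E'
from h import *
s=grab("side");t=grab("top")
a=cv2.resize(s[170:320,270:400],(390,450),interpolation=cv2.INTER_CUBIC);b=cv2.resize(t[200:300,330:420],(405,450),interpolation=cv2.INTER_CUBIC)
cv2.imwrite("pics/c1.png",np.hstack([a,b]))
p=manip.observe()["tool_pos"];print(p,proj("side",p),proj("side",[.504,.0478,.124]),proj("top",p))
E
```

```text
time: 2.6
tool_pos: [0.5024, 0.0478, 0.1295]
tcp_rot: [-0.206, 0.979, -0.0, -0.002]
wrist_force: [0.4, 0.0, -0.1]
grip_width: 0.0855
gripper_force: 0.0
[0.50429149 0.04803333 0.13151851] [331.68235821 233.75513119] [331.44765269 238.10737038] [379.71025068 262.36309664]
```

View pics/c1.png

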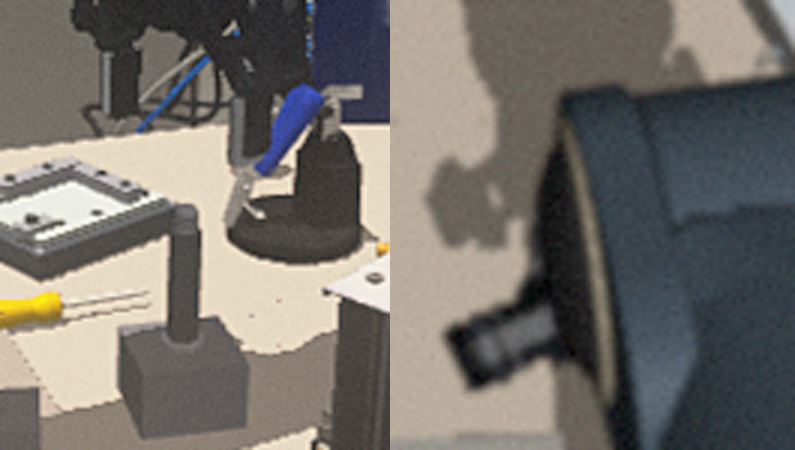

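The side crop shows both fingers straddling the punch symmetrically, with midpoint near px (331,220) and the cap at (331,240). The top crop is blocked by the arm. I'll descend and close.

```bash
python3 -m handwheel '{"xyz":[[0,0,0.015],[0,0,0.03],[0,0,0.0155],[0,0,0.008],[0,0,0]],"rot":[[0,0,0],[0,0,0],[0,0,0],[0,0,0],[0,0,0]],"fingers":[1,1,1,1,1]}'
python3 st.py .504 .0478 .063
python3 -m handwheel '{"xyz":[[0,0,0],[0,0,0],[0,0,0],[0,0,0],[0,0,0],[0,0,0],[0,0,0],[0,0,0]],"rot":[[0,0,0],[0,0,0],[0,0,0],[0,0,0],[0,0,0],[0,0,0],[0,0,0],[0,0,0]],"fingers":[0,-0.4,-0.6,-1,-1,-1,-1,-1]}' 100
python3 st.py .504 .0478 .063
```

```text
time: 3.32
tool_pos: [0.5038, 0.048, 0.0623]
tcp_rot: [-0.207, 0.978, 0.0, -0.0]
wrist_force: [0.4, 0.2, 0.3]
grip_width: 0.0855
gripper_force: 0.0
t 3.33 pos [0.50383 0.04796 0.06231] w 0.0855 gf 0.0
fix pos mm [-108.75 -222.89   62.31] F fix [0.42 0.04 0.29] Tq [-0.014 -0.027 -0.052]
yaw_y 113.91 z [-3.e-04 -0.e+00 -1.e+00]
need tool xyz [-9.0e-05 -2.2e-04 -6.9e-04]
time: 4.32
tool_pos: [0.5043, 0.048, 0.0629]
tcp_rot: [-0.207, 0.978, -0.0, 0.001]
wrist_force: [-0.3, -0.1, 5.0]
grip_width: 0.0141
gripper_force: 97.8
t 4.33 pos [0.50431 0.04797 0.06287] w 0.0141 gf 97.8
fix pos mm [-108.29 -223.06   62.87] F fix [-0.29  0.06  5.03] Tq [-0.121  0.008  0.013]
yaw_y 113.91 z [ 1.e-03  2.e-04 -1.e+00]
need tool xyz [ 3.6e-04 -3.0e-05 -1.3e-04]
```

```bash
python3 -m handwheel '{"xyz":[[0,0,-0.003],[0,0,-0.012],[0,0,-0.025],[0,0,-0.027],[0,0,0]],"rot":[[0,0,0],[0,0,0],[0,0,0],[0,0,0],[0,0,0]],"fingers":[-1,-1,-1,-1,-1]}'
python3 st.py .504 .0478 .13
python3 -m handwheel '{"xyz":[[-0.012,0.022,0],[-0.0252,0.0456,0],[-0.0252,0.0456,0],[-0.0252,0.0456,0],[-0.0252,0.0456,0],[-0.012,0.022,0],[0,0,0],[0,0,0]],"rot":[[0,0,0],[0,0,0],[0,0,0],[0,0,0],[0,0,0],[0,0,0],[0,0,1.4],[0,0,0]],"fingers":[-1,-1,-1,-1,-1,-1,-1,-1]}'
python3 st.py .527 .3075 .1
python3 - <<'E'
from h import *
s=grab("side")
p=manip.observe()["tool_pos"];u=proj("side",[p[0],p[1],p[2]-.02]);print(u,[proj("side",[p[0],p[1],p[2]+d]).round(1) for d in(.05,0,-.051)])
x,y=int(u[0]),int(u[1]);c=s[y-60:y+60,x-70:x+70];cv2.imwrite("pics/c2.png",cv2.resize(c,(700,600),interpolation=cv2.INTER_CUBIC));print(x-70,y-60)
E
```

```text
time: 4.95
tool_pos: [0.5048, 0.0485, 0.1314]
tcp_rot: [-0.207, 0.978, 0.0, 0.002]
wrist_force: [-0.2, 0.2, -1.9]
grip_width: 0.0135
gripper_force: 98.0
t 4.95 pos [0.5048  0.0485  0.13141] w 0.0135 gf 98.0
fix pos mm [-107.64 -222.77  131.41] F fix [-0.09  0.3  -1.92] Tq [-0.016  0.007  0.02 ]
yaw_y 113.93 z [ 0.0035  0.0013 -1.    ]
need tool xyz [ 0.00102 -0.00031  0.0014 ]
time: 5.95
tool_pos: [0.526, 0.3029, 0.1288]
tcp_rot: [-0.194, 0.981, -0.001, -0.001]
wrist_force: [0.4, 0.5, -1.3]
grip_width: 0.0137
gripper_force: 98.1
t 5.95 pos [0.52604 0.30286 0.1288 ] w 0.0137 gf 98.1
fix pos mm [  9.32   4.1  128.8 ] F fix [ 0.57  0.28 -1.35] Tq [-0.051  0.036  0.027]
yaw_y 112.36 z [-0.0013 -0.0024 -1.    ]
need tool xyz [-0.00271  0.00398  0.02879]
[293.8673501  196.07573214] [array([293.9, 162.5]), array([293.9, 186.7]), array([293.9, 210.4])]
223 136
```

View pics/c2.png

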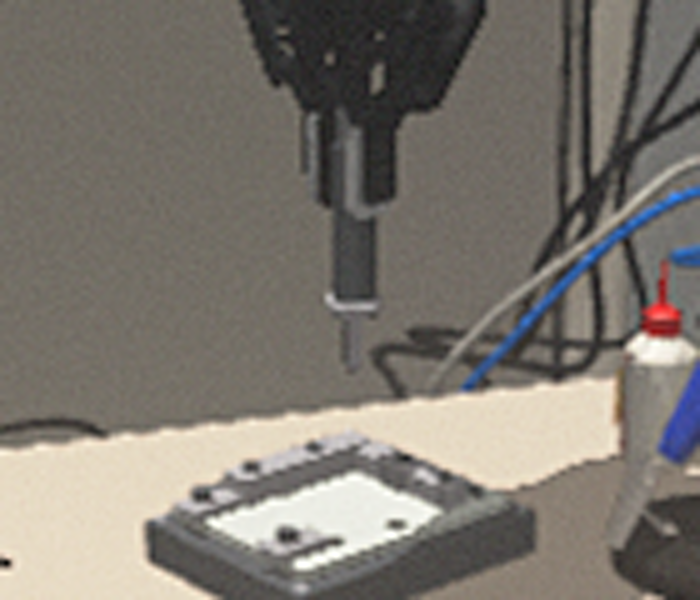

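The side crop shows the punch hanging upright, with its point at px (293,210) as predicted. I'll descend to about 2 mm above the blank, clear of the fences.

```bash
python3 -m handwheel '{"xyz":[[0,0,0.01],[0,0,0.02],[0,0,0.013],[0,0,0.005],[0,0,0],[0,0,0]],"rot":[[0,0,0],[0,0,0],[0,0,0],[0,0,0],[0,0,0],[0,0,0]],"fingers":[-1,-1,-1,-1,-1,-1]}'
python3 st.py .527 .3075 .079
```

```text
time: 6.75
tool_pos: [0.5265, 0.3058, 0.0821]
tcp_rot: [-0.195, 0.981, 0.0, 0.001]
wrist_force: [0.5, 0.0, 0.1]
grip_width: 0.014
gripper_force: 98.1
t 6.75 pos [0.52655 0.30575 0.0821 ] w 0.014 gf 98.1
fix pos mm [10.9   6.59 82.1 ] F fix [ 0.43 -0.16  0.07] Tq [-0.045  0.013 -0.023]
yaw_y 112.51 z [ 1.e-03  8.e-04 -1.e+00]
need tool xyz [-0.00108  0.00144  0.0031 ]
```

```bash
python3 -m handwheel '{"xyz":[[0,0,0.0015],[0,0,0.0015],[0,0,0],[0,0,0]],"rot":[[0,0,0],[0,0,0],[0,0,0],[0,0,0]],"fingers":[-1,-1,-1,-1]}'
python3 st.py
python3 -m handwheel '{"xyz":[[-0.001,0,0],[-0.001,0,0],[-0.001,0,0],[-0.001,0,0],[0,0,0],[0,0,0]],"rot":[[0,0,0],[0,0,0],[0,0,0],[0,0,0],[0,0,0],[0,0,0]],"fingers":[-1,-1,-1,-1,-1,-1]}' >/dev/null
python3 st.py
```

```text
time: 7.25
tool_pos: [0.5261, 0.3056, 0.0785]
tcp_rot: [-0.195, 0.981, 0.0, 0.0]
wrist_force: [0.2, 0.7, -0.4]
grip_width: 0.0139
gripper_force: 98.1
t 7.25 pos [0.52613 0.30556 0.07853] w 0.0139 gf 98.1
fix pos mm [10.43  6.57 78.53] F fix [ 0.43  0.61 -0.41] Tq [-0.028  0.024 -0.042]
yaw_y 112.52 z [ 1.e-04  1.e-04 -1.e+00]
t 8.0 pos [0.52976 0.30705 0.07849] w 0.014 gf 98.1
fix pos mm [14.36  6.55 78.49] F fix [-0.54 -0.52 -0.14] Tq [ 0.018 -0.     0.019]
yaw_y 112.52 z [-1.e-04  0.e+00 -1.e+00]
```

```bash
for i in 1; do python3 -m handwheel '{"xyz":[[-0.001,0,0],[-0.001,0,0],[0,0,0]],"rot":[[0,0,0],[0,0,0],[0,0,0]],"fingers":[-1,-1,-1]}' >/dev/null; python3 st.py|sed -n 2p; python3 -m handwheel '{"xyz":[[-0.001,0,0],[0,0,0],[0,0,0]],"rot":[[0,0,0],[0,0,0],[0,0,0]],"fingers":[-1,-1,-1]}' >/dev/null; python3 st.py|sed -n 2p; python3 -m handwheel '{"xyz":[[-0.0007,0,0],[0,0,0],[0,0,0]],"rot":[[0,0,0],[0,0,0],[0,0,0]],"fingers":[-1,-1,-1]}' >/dev/null; python3 st.py|sed -n 2p; done
```

```text
fix pos mm [16.52  6.52 78.51] F fix [-0.39 -0.13 -1.9 ] Tq [-0.004  0.016  0.039]
fix pos mm [17.37  6.56 78.48] F fix [ 0.66  0.97 -1.89] Tq [-0.025 -0.024  0.054]
fix pos mm [18.09  6.54 78.49] F fix [-0.27 -0.02 -1.7 ] Tq [ 0.028 -0.01   0.016]
```

```bash
python3 -m handwheel '{"xyz":[[-0.0005,0,0],[0,0,0],[0,0,0]],"rot":[[0,0,0],[0,0,0],[0,0,0]],"fingers":[-1,-1,-1]}' >/dev/null; python3 st.py|sed -n 2p; python3 -m handwheel '{"xyz":[[-0.0005,0,0],[0,0,0],[0,0,0]],"rot":[[0,0,0],[0,0,0],[0,0,0]],"fingers":[-1,-1,-1]}' >/dev/null; python3 st.py|sed -n 2p; python3 -m handwheel '{"xyz":[[-0.0005,0,0],[0,0,0],[0,0,0]],"rot":[[0,0,0],[0,0,0],[0,0,0]],"fingers":[-1,-1,-1]}' >/dev/null; python3 st.py|sed -n 2p
```

```text
fix pos mm [18.59  6.54 78.48] F fix [-0.75 -0.52 -0.63] Tq [ 0.004 -0.005 -0.026]
fix pos mm [19.13  6.56 78.52] F fix [ 0.8   0.72 -1.54] Tq [-0.01   0.031 -0.009]
fix pos mm [19.39  6.56 78.45] F fix [-0.7   0.73 -1.19] Tq [-0.137  0.193 -0.033]
```

```bash
cat >> st.py <<'E'
print("Tq/fix", (F@np.array(s["ft_torque"])).round(3))
E
python3 -m handwheel '{"xyz":[[-0.0004,0,0],[0,0,0],[0,0,0]],"rot":[[0,0,0],[0,0,0],[0,0,0]],"fingers":[-1,-1,-1]}' >/dev/null; python3 st.py|sed -n '2p;4p'; python3 -m handwheel '{"xyz":[[0,0,0]],"rot":[[0,0,0]],"fingers":[-1]}' >/dev/null; python3 st.py|sed -n '2p;4p'
```

```text
fix pos mm [19.67  6.58 78.44] F fix [-2.06  0.75 -0.1 ] Tq [-0.186  0.471  0.006]
Tq/fix [0.009 0.506 0.006]
fix pos mm [19.71  6.53 78.44] F fix [-2.43 -0.33  0.33] Tq [-0.24   0.543 -0.007]
Tq/fix [-0.014  0.594 -0.007]
```

The far fence is contacted at x≈19.2 mm (clear moment). I'll back off 1.5 mm and feel for the left fence.

```bash
python3 -m handwheel '{"xyz":[[0.0015,0,0],[0,0.002,0],[0,0.002,0],[0,0.0015,0],[0,0.0005,0],[0,0,0],[0,0,0]],"rot":[[0,0,0],[0,0,0],[0,0,0],[0,0,0],[0,0,0],[0,0,0],[0,0,0]],"fingers":[-1,-1,-1,-1,-1,-1,-1]}' >/dev/null; python3 st.py|sed -n '2p;4p'; for k in 1; do python3 -m handwheel '{"xyz":[[0,0.0007,0],[0,0,0],[0,0,0]],"rot":[[0,0,0],[0,0,0],[0,0,0]],"fingers":[-1,-1,-1]}' >/dev/null; python3 st.py|sed -n '2p;4p';  python3 -m handwheel '{"xyz":[[0,0.0007,0],[0,0,0],[0,0,0]],"rot":[[0,0,0],[0,0,0],[0,0,0]],"fingers":[-1,-1,-1]}' >/dev/null; python3 st.py|sed -n '2p;4p'; done
```

```text
fix pos mm [18.51 12.45 78.47] F fix [-0.57  0.83 -1.4 ] Tq [-0.033 -0.026 -0.001]
Tq/fix [-0.041 -0.012 -0.001]
fix pos mm [18.49 13.27 78.51] F fix [-0.49 -0.1  -2.26] Tq [-0.021 -0.032  0.082]
Tq/fix [-0.032 -0.022  0.082]
fix pos mm [18.49 13.97 78.51] F fix [-0.95 -0.14 -1.79] Tq [ 0.028 -0.03  -0.011]
Tq/fix [ 0.014 -0.038 -0.011]
```

```bash
python3 -m handwheel '{"xyz":[[0,0.0006,0],[0,0,0],[0,0,0]],"rot":[[0,0,0],[0,0,0],[0,0,0]],"fingers":[-1,-1,-1]}' >/dev/null; python3 st.py|sed -n '2p;4p';  python3 -m handwheel '{"xyz":[[0,0.0005,0],[0,0,0],[0,0,0]],"rot":[[0,0,0],[0,0,0],[0,0,0]],"fingers":[-1,-1,-1]}' >/dev/null; python3 st.py|sed -n '2p;4p';  python3 -m handwheel '{"xyz":[[0,0.0005,0],[0,0,0],[0,0,0]],"rot":[[0,0,0],[0,0,0],[0,0,0]],"fingers":[-1,-1,-1]}' >/dev/null; python3 st.py|sed -n '2p;4p'
```

```text
fix pos mm [18.48 14.53 78.48] F fix [-0.06  0.32 -0.65] Tq [-0.025 -0.047  0.001]
Tq/fix [-0.041 -0.034  0.001]
fix pos mm [18.48 15.07 78.49] F fix [ 0.26  0.55 -1.73] Tq [ 0.038  0.015 -0.073]
Tq/fix [ 0.041 -0.    -0.073]
fix pos mm [18.51 15.53 78.51] F fix [ 0.44 -0.11 -1.11] Tq [-0.028 -0.031  0.007]
Tq/fix [-0.037 -0.018  0.007]
```

```bash
python3 -m handwheel '{"xyz":[[0,0.0005,0],[0,0,0],[0,0,0]],"rot":[[0,0,0],[0,0,0],[0,0,0]],"fingers":[-1,-1,-1]}' >/dev/null; python3 st.py|sed -n '2p;4p';  python3 -m handwheel '{"xyz":[[0,0.0005,0],[0,0,0],[0,0,0]],"rot":[[0,0,0],[0,0,0],[0,0,0]],"fingers":[-1,-1,-1]}' >/dev/null; python3 st.py|sed -n '2p;4p';  python3 -m handwheel '{"xyz":[[0,0.0003,0],[0,0,0],[0,0,0]],"rot":[[0,0,0],[0,0,0],[0,0,0]],"fingers":[-1,-1,-1]}' >/dev/null; python3 st.py|sed -n '2p;4p'
```

```text
fix pos mm [18.51 16.01 78.5 ] F fix [-0.26  0.17 -1.87] Tq [-0.035 -0.066 -0.009]
Tq/fix [-0.058 -0.047 -0.009]
fix pos mm [18.5 16.2 78.5] F fix [ 0.51 -0.92 -0.76] Tq [-0.313 -0.141 -0.016]
Tq/fix [-0.343 -0.01  -0.016]
fix pos mm [18.49 16.33 78.47] F fix [-0.39 -2.49 -0.4 ] Tq [-0.615 -0.289 -0.052]
Tq/fix [-0.679 -0.031 -0.052]
```

Left fence is contacted at y≈16.05 mm. Now I'll bear on both and touch down gently.

```bash
python3 -m handwheel '{"xyz":[[-0.0006,0,0],[-0.0006,0,0],[0,0,0],[0,0,0]],"rot":[[0,0,0],[0,0,0],[0,0,0],[0,0,0]],"fingers":[-1,-1,-1,-1]}' >/dev/null; python3 st.py|sed -n '2p;4p';  python3 -m handwheel '{"xyz":[[0,0,0.0005],[0,0,0.0003],[0,0,0],[0,0,0]],"rot":[[0,0,0],[0,0,0],[0,0,0],[0,0,0]],"fingers":[-1,-1,-1,-1]}' >/dev/null; python3 st.py|sed -n '2p;4p';  python3 -m handwheel '{"xyz":[[0,0,0.0004],[0,0,0],[0,0,0]],"rot":[[0,0,0],[0,0,0],[0,0,0]],"fingers":[-1,-1,-1]}' >/dev/null; python3 st.py|sed -n '2p;4p'
```

```text
fix pos mm [19.23 16.53 78.34] F fix [-1.37 -4.08  0.17] Tq [-1.133  0.195 -0.013]
Tq/fix [-0.972  0.614 -0.013]
fix pos mm [19.75 16.6  77.9 ] F fix [-2.89 -4.41  3.21] Tq [-1.416  0.15  -0.056]
Tq/fix [-1.251  0.681 -0.056]
fix pos mm [19.78 16.64 77.47] F fix [-1.35 -3.82  3.37] Tq [-1.467  0.13  -0.032]
Tq/fix [-1.306  0.682 -0.032]
```

```bash
python3 -m handwheel '{"xyz":[[0,-0.0003,0],[0,0,0.0004],[0,0,0],[0,0,0]],"rot":[[0,0,0],[0,0,0],[0,0,0],[0,0,0]],"fingers":[-1,-1,-1,-1]}' >/dev/null; python3 st.py|sed -n '2p;4p';  python3 -m handwheel '{"xyz":[[0,0,0.0004],[0,0,0],[0,0,0]],"rot":[[0,0,0],[0,0,0],[0,0,0]],"fingers":[-1,-1,-1]}' >/dev/null; python3 st.py|sed -n '2p;4p';  python3 -m handwheel '{"xyz":[[0,0,0.0004],[0,0,0],[0,0,0]],"rot":[[0,0,0],[0,0,0],[0,0,0]],"fingers":[-1,-1,-1]}' >/dev/null; python3 st.py|sed -n '2p;4p'
```

```text
fix pos mm [19.71 16.53 76.84] F fix [-1.96 -3.81  2.94] Tq [-1.281  0.139  0.047]
Tq/fix [-1.131  0.619  0.047]
fix pos mm [19.77 16.56 76.62] F fix [-1.9  -4.33  3.83] Tq [-1.355  0.18  -0.037]
Tq/fix [-1.183  0.685 -0.037]
fix pos mm [19.84 16.58 76.34] F fix [-2.94 -3.26  5.17] Tq [-1.363  0.241  0.011]
Tq/fix [-1.167  0.744  0.011]
```

```bash
python3 -m handwheel '{"xyz":[[0,-0.0003,0],[0,0,0.0007],[0,0,0.0007],[0,0,0]],"rot":[[0,0,0],[0,0,0],[0,0,0],[0,0,0]],"fingers":[-1,-1,-1,-1]}' >/dev/null; python3 st.py|sed -n '2p;4p';  python3 -m handwheel '{"xyz":[[0,0,0.0007],[0,0,0.0007],[0,0,0]],"rot":[[0,0,0],[0,0,0],[0,0,0]],"fingers":[-1,-1,-1]}' >/dev/null; python3 st.py|sed -n '2,4p'
```

```text
fix pos mm [19.97 16.48 75.34] F fix [-4.29 -3.64  7.46] Tq [-1.435  0.466 -0.017]
Tq/fix [-1.148  0.979 -0.017]
fix pos mm [20.1  16.48 74.28] F fix [-3.01 -4.17  8.12] Tq [-1.479  0.572 -0.02 ]
yaw_y 112.51 z [ 6.e-04  8.e-04 -1.e+00]
Tq/fix [-1.147  1.094 -0.02 ]
```

```bash
python3 -m handwheel '{"xyz":[[0.0003,-0.0001,0.0005],[0.0001,-0.0001,0.0007],[0,0,0]],"rot":[[0,0,0],[0,0,0],[0,0,0]],"fingers":[-1,-1,-1]}' >/dev/null; python3 st.py|sed -n '2p;4p';  python3 -m handwheel '{"xyz":[[0,0,0.0007],[0,0,0.0007],[0,0,0]],"rot":[[0,0,0],[0,0,0],[0,0,0]],"fingers":[-1,-1,-1]}' >/dev/null; python3 st.py|sed -n '2,4p'
```

```text
fix pos mm [20.01 16.43 73.26] F fix [-4.6  -3.79  9.08] Tq [-1.355  0.448 -0.003]
Tq/fix [-1.08   0.932 -0.003]
fix pos mm [19.95 16.38 71.66] F fix [-2.85 -3.48  8.38] Tq [-1.35   0.413 -0.007]
yaw_y 112.52 z [ 0.0011  0.0012 -1.    ]
Tq/fix [-1.089  0.898 -0.007]
```

```bash
python3 -m handwheel '{"xyz":[[0,0,0.0007],[0,0,0.0007],[0,0,0]],"rot":[[0,0,0],[0,0,0],[0,0,0]],"fingers":[-1,-1,-1]}' >/dev/null; python3 st.py|sed -n '2p;4p'
```

```text
fix pos mm [19.84 16.33 69.78] F fix [-2.12 -4.05  5.32] Tq [-1.215  0.2    0.011]
Tq/fix [-1.046  0.649  0.011]
```

```bash
python3 -m handwheel '{"xyz":[[0,0,0.0005],[0,0,0],[0,0,0]],"rot":[[0,0,0],[0,0,0],[0,0,0]],"fingers":[-1,-1,-1]}' >/dev/null; python3 st.py|sed -n '2,4p'
```

```text
fix pos mm [19.7  16.34 68.97] F fix [-1.93 -2.91  4.62] Tq [-1.025  0.051  0.011]
yaw_y 112.52 z [ 7.e-04  8.e-04 -1.e+00]
Tq/fix [-0.927  0.44   0.011]
```

```bash
python3 -m handwheel '{"xyz":[[0,0,0.0004],[0,0,0.0003],[0,0,0]],"rot":[[0,0,0],[0,0,0],[0,0,0]],"fingers":[-1,-1,-1]}' >/dev/null; python3 st.py; python3 -m handwheel '{"xyz":[[0,0,0]],"rot":[[0,0,0]],"fingers":[-1]}' >/dev/null; python3 st.py|sed -n '2p;4p'
```

```text
t 20.0 pos [0.53082 0.31802 0.06802] w 0.0141 gf 98.8
fix pos mm [19.54 16.28 68.02] F fix [-1.03 -3.84  3.08] Tq [-0.815 -0.137 -0.056]
yaw_y 112.52 z [ 4.e-04  6.e-04 -1.e+00]
Tq/fix [-0.805  0.185 -0.056]
fix pos mm [19.53 16.28 68.1 ] F fix [-0.36 -2.67  2.97] Tq [-0.791 -0.054 -0.029]
Tq/fix [-0.751  0.252 -0.029]
```

It snapped: the force peaked near 9–10 N and fell to about 3 N at roughly 8.8 mm, while still bearing on both fences. Lifting straight up.

```bash
python3 -m handwheel '{"xyz":[[0,0,-0.002],[0,0,-0.003],[0,0,-0.003],[0,0,-0.004],[0,0,-0.01],[0,0,-0.02],[0,0,-0.02],[0,0,0],[0,0,0]],"rot":[[0,0,0],[0,0,0],[0,0,0],[0,0,0],[0,0,0],[0,0,0],[0,0,0],[0,0,0],[0,0,-1.4]],"fingers":[-1,-1,-1,-1,-1,-1,-1,-1,-1]}' >/dev/null; python3 st.py .5043 .048 .13
```

```text
t 21.25 pos [0.53    0.31807 0.12955] w 0.014 gf 98.0
fix pos mm [ 18.8   16.64 129.55] F fix [ 0.18  0.33 -1.24] Tq [-0.026 -0.015 -0.017]
yaw_y 114.03 z [-1.e-03  2.e-04 -1.e+00]
need tool xyz [ 0.13344 -0.2362  -0.00047]
Tq/fix [-0.03  -0.003 -0.017]
```

```bash
python3 -m handwheel '{"xyz":[[0.0133,-0.0236,0],[0.0267,-0.0472,0],[0.0267,-0.0472,0],[0.0267,-0.0472,0],[0.0267,-0.0472,0],[0.0133,-0.0236,0],[0,0,0],[0,0,0],[0,0,0]],"rot":[[0,0,0],[0,0,0],[0,0,0],[0,0,0],[0,0,0],[0,0,0],[0,0,0],[0,0,0],[0,0,0]],"fingers":[-1,-1,-1,-1,-1,-1,-1,-1,-1]}' >/dev/null; python3 st.py .5043 .048 .13
python3 - <<'E'
from h import *
s=grab("side")
p=manip.observe()["tool_pos"];u=proj("side",[p[0],p[1],p[2]-.04]);print(u,proj("side",[p[0],p[1],p[2]-.051]))
x,y=int(u[0]),int(u[1]);c=s[y-60:y+60,x-70:x+70];cv2.imwrite("pics/c3.png",cv2.resize(c,(700,600),interpolation=cv2.INTER_CUBIC));print(x-70,y-60)
E
```

```text
t 22.38 pos [0.50443 0.04964 0.12981] w 0.0141 gf 98.1
fix pos mm [-107.55 -221.57  129.81] F fix [ 0.13 -0.54 -1.17] Tq [-0.044  0.039  0.04 ]
yaw_y 114.09 z [-3.e-04  6.e-04 -1.e+00]
need tool xyz [ 0.00079 -0.00144 -0.00019]
Tq/fix [-0.026  0.053  0.04 ]
[330.74550133 256.76127008] [330.57418811 262.78567656]
260 196
```

View pics/c3.png

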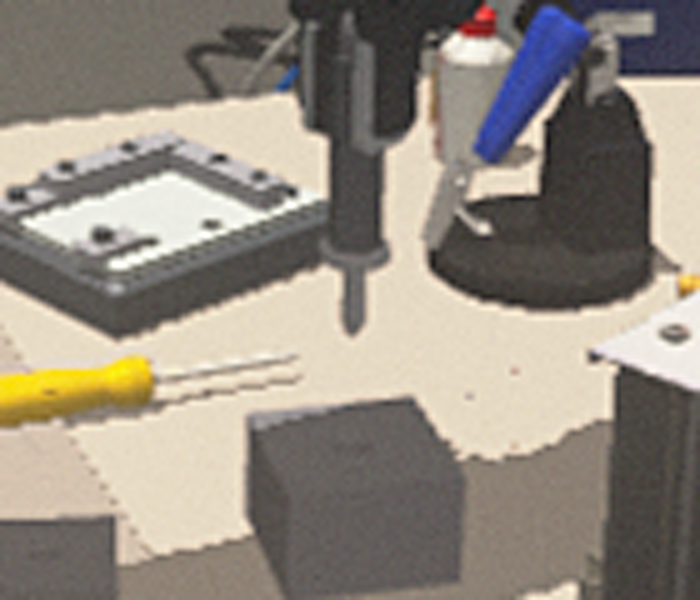

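The side crop shows the punch upright with nose out (tip at about px (330,263)), above the stand's hole at about px (330,285). I'll correct the lateral offset and lower.

```bash
python3 -m handwheel '{"xyz":[[0,0,0.015],[0,0,0.015],[0,0,0],[0,0,0],[0,0,0]],"rot":[[0,0,0],[0,0,0],[0,0,0],[0,0,0],[0,0,0]],"fingers":[-1,-1,-1,-1,-1]}' >/dev/null; python3 st.py .5043 .048 .094
```

```text
t 23.05 pos [0.5048  0.04791 0.10045] w 0.0138 gf 98.1
fix pos mm [-107.87 -223.31  100.45] F fix [ 0.04  0.25 -1.11] Tq [-0.011  0.017 -0.013]
yaw_y 113.91 z [ 9.e-04  2.e-04 -1.e+00]
need tool xyz [0.00043 0.00029 0.00645]
Tq/fix [-0.004  0.02  -0.013]
```

```bash
python3 -m handwheel '{"xyz":[[0.0004,0.0003,0.003],[0,0,0.005],[0,0,0.005],[0,0,0]],"rot":[[0,0,0],[0,0,0],[0,0,0],[0,0,0]],"fingers":[-1,-1,-1,-1]}' >/dev/null; python3 st.py .5043 .048 .063;python3 -m handwheel '{"xyz":[[0,0,0.005],[0,0,0.005],[0,0,0.005],[0,0,0]],"rot":[[0,0,0],[0,0,0],[0,0,0],[0,0,0]],"fingers":[-1,-1,-1,-1]}' >/dev/null; python3 st.py .5043 .048 .063
```

```text
t 23.55 pos [0.50351 0.04792 0.08654] w 0.0139 gf 98.1
fix pos mm [-109.05 -222.81   86.54] F fix [-1.03 -0.52 -1.43] Tq [0.009 0.034 0.002]
yaw_y 113.92 z [-1.1e-03 -2.0e-04 -1.0e+00]
need tool xyz [-0.00078 -0.00025  0.02354]
Tq/fix [0.021 0.028 0.002]
t 24.05 pos [0.50372 0.04776 0.07161] w 0.014 gf 98.1
fix pos mm [-108.92 -223.03   71.61] F fix [-0.08 -0.59 -2.1 ] Tq [-0.088 -0.057  0.017]
yaw_y 113.91 z [-7.e-04 -3.e-04 -1.e+00]
need tool xyz [-6.30e-04 -2.00e-05  8.61e-03]
Tq/fix [-0.103 -0.019  0.017]
```

```bash
python3 -m handwheel '{"xyz":[[-0.0003,0,0.004],[0,0,0.003],[0,0,0],[0,0,0]],"rot":[[0,0,0],[0,0,0],[0,0,0],[0,0,0]],"fingers":[-1,-1,-1,-1]}' >/dev/null; python3 st.py .5043 .048 .063;python3 -m handwheel '{"xyz":[[0,0,0.0007],[0,0,0.0005],[0,0,0],[0,0,0]],"rot":[[0,0,0],[0,0,0],[0,0,0],[0,0,0]],"fingers":[-1,-1,-1,-1]}' >/dev/null; python3 st.py .5043 .048 .063
```

```text
t 24.55 pos [0.50419 0.04798 0.06504] w 0.0135 gf 98.1
fix pos mm [-108.41 -223.01   65.04] F fix [ 0.   -0.64 -2.23] Tq [-0.284 -0.07  -0.033]
yaw_y 113.91 z [-1.e-04 -1.e-04 -1.e+00]
need tool xyz [-1.10e-04 -3.00e-05  2.04e-03]
Tq/fix [-0.289  0.044 -0.033]
t 25.05 pos [0.50436 0.04808 0.06399] w 0.0141 gf 98.1
fix pos mm [-108.21 -222.98   63.99] F fix [-0.09 -1.44 -0.45] Tq [-0.33  -0.128  0.03 ]
yaw_y 113.92 z [ 3.e-04  1.e-04 -1.e+00]
need tool xyz [ 8.0e-05 -5.0e-05  9.9e-04]
Tq/fix [-0.354  0.008  0.03 ]
```

```bash
python3 -m handwheel '{"xyz":[[0,-0.0005,0.0005],[0,0,0.0005],[0,0,0],[0,0,0]],"rot":[[0,0,0],[0,0,0],[0,0,0],[0,0,0]],"fingers":[-1,-1,-1,-1]}' >/dev/null; python3 st.py .5043 .048 .063;python3 -m handwheel '{"xyz":[[0,0,0.0005],[0,0,0],[0,0,0]],"rot":[[0,0,0],[0,0,0],[0,0,0]],"fingers":[-1,-1,-1]}' >/dev/null; python3 st.py .5043 .048 .063
```

```text
t 25.55 pos [0.5043  0.0479  0.06293] w 0.014 gf 98.4
fix pos mm [-108.34 -223.13   62.93] F fix [0.35 0.11 0.32] Tq [0.023 0.15  0.042]
yaw_y 113.92 z [-2.e-04  3.e-04 -1.e+00]
need tool xyz [-4.e-05  9.e-05 -7.e-05]
Tq/fix [0.079 0.13  0.042]
t 25.93 pos [0.50444 0.04792 0.06289] w 0.0136 gf 99.0
fix pos mm [-108.19 -223.17   62.89] F fix [-1.38  1.68  4.84] Tq [0.092 0.452 0.004]
yaw_y 113.92 z [ 0.e+00  5.e-04 -1.e+00]
need tool xyz [ 0.0001   0.00013 -0.00011]
Tq/fix [0.258 0.382 0.004]
```

It is seated at the same height as originally, so there was no slip in the grip. Releasing.

```bash
python3 -m handwheel '{"xyz":[[0,0,0],[0,0,0],[0,0,0],[0,0,0],[0,0,0],[0,0,0],[0,0,0],[0,0,0]],"rot":[[0,0,0],[0,0,0],[0,0,0],[0,0,0],[0,0,0],[0,0,0],[0,0,0],[0,0,0]],"fingers":[-0.6,-0.4,-0.1,0.2,0.5,0.8,1,1]}'; python3 -m handwheel '{"xyz":[[0,0,-0.01],[0,0,-0.03],[0,0,-0.04],[0,0,-0.05],[0,0,-0.05],[0,0,0],[0,0,0]],"rot":[[0,0,0],[0,0,0],[0,0,0],[0,0,0],[0,0,0],[0,0,0],[0,0,0]],"fingers":[1,1,1,1,1,1,1]}'; python3 - <<'E'
from h import *
s=grab("side","pics/s9.png")[150:330,200:430];cv2.imwrite("pics/c4.png",cv2.resize(s,(690,540),interpolation=cv2.INTER_CUBIC))
E
```

```text
time: 26.92
tool_pos: [0.5044, 0.0477, 0.0624]
tcp_rot: [-0.207, 0.978, 0.0, 0.0]
wrist_force: [-0.6, -0.1, -0.1]
grip_width: 0.0852
gripper_force: 0.0
time: 27.8
tool_pos: [0.5039, 0.0476, 0.2424]
tcp_rot: [-0.207, 0.978, 0.0, -0.0]
wrist_force: [-0.7, 0.3, -0.2]
grip_width: 0.0853
gripper_force: 0.0
```

View pics/c4.png

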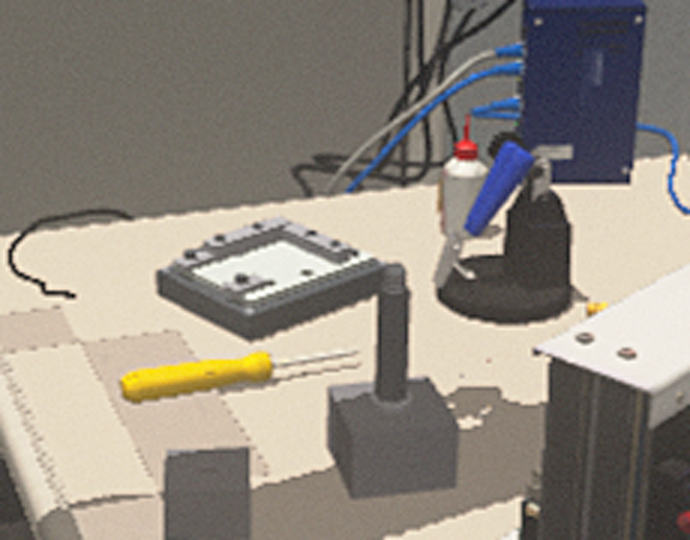

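The final view shows the punch upright in its stand (cap at about px (331,240), as at the start) and the other things in view undisturbed.

```bash
python3 -c "
from cell import manip
print(manip.hand_in())"
```

```text
the job is handed in; nothing more can be done
None
```

The job is handed in: the punch was pressed at the corner, bearing on both fences, until the force fell away at about 8.8 mm of travel (taken as the snap; the end stop is at 11 mm), and it now stands back upright in its stand.

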